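# Put the tea machine in gear for the rolling pan

### The job

The tea machine is parked: its gear lever sits in the middle slot nearest you. With your fingertips push the lever out into the cross channel, over to the side where the open rolling pan stands, and fully home into the far slot on that side, the one away from you; it must not run into any other slot on the way. Only push, never pull the knob up, and leave all the tea ware standing where it is.

Things in the scene. Friction and masses are not known exactly. Their poses are not given: they have to be found in the camera images.
- gearcase: white metal gear case, 262 mm (x) by 200 mm (y) by 115 mm high, fixed to the table; origin at the centre of its underside, directly under the middle of the gate; its own x points away from the robot (turned by up to 0.25 rad), y to the left, z up. The gate is the steel-framed opening in its flat top.
- gate_mid (a point): middle of the gate, 115 mm above the table, axes as the gear case. Cross channel along y through it, 16 mm wide; six 16 mm wide slots, three near (-x) and three far (+x), in columns at y = -26, 0 and +26 mm. The stem at a slot's end is 26 mm from the channel's middle line. The teeth between the slots are 10 mm wide, with round ends.
- sway (a joint): sideways tilt of the gear lever, rad; 0 upright (middle column), positive leans to the case's +y (left). Side columns at about +-0.25, stops at +-0.27. It moves sideways only while shift is within about 0.02 of 0; the teeth's round ends guide it in from about 0.05. Stays where it is left; about 3 N at the knob moves it.
- shift (a joint): fore-and-aft tilt of the gear lever, rad; 0 in the cross channel, positive leans away from the robot (case's +x), stops at +-0.255 (fully home). Both tilt axes cross 12 mm above the case's underside; the lever is a straight rod from there. Parked at the start between -0.25 and -0.17. Stays where it is left; about 3 N at the knob moves it.
- knob_mid (a point): middle of the black plastic knob on the lever, 182 mm from the tilt axes along the rod (point's z). The knob is a cylinder 32 mm in diameter, 48 mm tall, bevelled at its ends, on a steel stem 12 mm in diameter; upright it spans 170 to 218 mm above the table (the case's top is at 115). It travels about 46 mm from the middle to each end, fore and aft and sideways.
- knob_lift (a joint): how far the knob has been pulled up along the stem against a spring (about 5 N to start), m: 0 down, at most 0.012. It must stay down (under 0.005).
- pan: open copper rolling pan, 196 mm in diameter and 120 mm high on a dark round foot, with wooden ribs inside, fixed beside the gear case with its centre 225 mm to the left or right of the case's; origin at the centre of its underside. It stands on the side to choose.
- drum: closed steel roasting drum lying along x in grey end plates, 200 by 150 mm base, 140 mm high, fixed on the other side of the gear case at 225 mm; origin at the centre of its underside.
- cup_near: loose bystander; origin at the centre of its underside. Small grey-green cup, 54 mm across, 38 mm high, standing on top of the gear case at its near left corner.
- cup_far: loose bystander; origin at the centre of its underside. Small cream cup, 54 mm across, 38 mm high, standing on top of the gear case at its far right corner.
- gaiwan: loose bystander; origin at the centre of its underside. Cream lidded bowl, 96 mm across, 90 mm high, on the table at the right.
- pitcher: loose bystander; origin at the centre of its underside. Cream pouring pitcher, 80 mm across, 100 mm high, on the table at the near left.
- caddy: loose bystander; origin at the centre of its underside. White tea jar with a wooden cap, 72 mm across, 110 mm high, on the table at the left.
- tea_bowl: loose bystander; origin at the centre of its underside. Cream tea bowl, 84 mm across, 50 mm high, on the table close behind the gear case (far side).
- scoop: loose bystander; origin at the centre of its underside. Dark wooden tea scoop tray, 45 by 130 mm, 18 mm high, on the table just in front of the gear case (near side).

How it is judged:
By the outcome, as a careful person would: the job done as asked, in the order asked, and still so for the second after the job is handed in, with the robot touching nothing.
It also fails if it takes over 51 s, if anything falls off the work surface, if the arm or the gripper's body presses on something with over 40 N, if the wrist force passes 120 N, or if a joint passes its speed limit or range.

### The arm

A 6-joint arm with a two-finger parallel gripper is mounted at the origin on the work surface. World frame = base frame: x ahead of the robot, y to its left, z up, the work surface at z = 0. Lengths are in m, angles in degrees, forces in N, time in s.
With the tool pointing down it reaches from about 0.4 to 0.825 m from the base axis. Payload 7 kg.
Tool frame: the origin (TCP) lies on the centre line of the jaws, within the pads' length; the fingertips stand 22 mm ahead of it and the grasp point (between the pads) lies 3 mm ahead of it; z points along the fingers, y is the direction in which the jaws open and shut (so a half turn about z gives the same grasp; the last joint's range is limited). The gripper opens to 88 mm and grips with 3 to 60 N. Pads are 19 mm wide; open, the fingers measure 130 mm over their backs; the gripper's body (78 mm by 193 mm) begins 47 mm behind the grasp point.
Start: joints at [-47.263, 20.546, 0.682, 0, -70.136, -16.507], TCP at [0.298, -0.605, 0.249] pointing down, gripper open.
Joint ranges: [-176.03, 176.03], [-82.01, 121.73], [-58.28, 71.71], [-173.87, 95.51], [-174.79, -0.11], [-173.66, 173.66]. Speed limits (degrees/s): [136.94, 136.94, 172.46, 180, 180, 180].

### API

Orientations are given as a 3x3 rotation matrix whose columns are the frame's x, y, z axes.
In Python, from station import status, cams, robot gives the robot as it stands.
- The arm moves only by the shell command python3 -m creep 'ROWS'. ROWS is text: rows parted by semicolons, each of 7 numbers parted by spaces: the shift along the tool's x, y, z in cm, then the turn, a rotation vector about the tool's x, y, z in rad, then the gripper's target within -1 to 1 (shut at 1, half-way at 0, fully open at -1). In form: tx ty tz ax ay az hand; .... A call has 1 to 12 rows; each row is the pose to reach, as a shift and turn from the pose commanded when the call began, along the tool's axes at that moment; what a row does not reach only later rows make up. A row lasts 1/8 s, in which the tool goes at most 62.5 mm and 10.7 degrees, less where a joint would pass 70% of its speed; a pose out of reach is approached as far as the arm can. A call with a gripper value outside its range is refused whole. The fingers move at their own pace and stop on an object; the grip force is fixed at half the most. Time passes only in rows, so rows that repeat a pose let the fingers close. It gives the time, the measured TCP pose, the force and the opening at its end, in the units of the state.
- status.get_obs(): the state, without advancing time (a new reading comes with each control period).
- cams.snapshot(name): name is "scene" or "top" or "wrist"; returns the picture (480x640x3 uint8, red, green, blue); there is no depth.
- cams.camera_model(name): a dict with "fov_y" (degrees; the focal length in pixels is half the picture's height over the tangent of half this angle, whatever the lens; pixels are square), "cx", "cy" (the principal point, pixels), "extrinsics" (4x4, takes a point from world to camera coordinates). Camera axes: x right, y up, looking along -z (the intrinsics and any distortion apply to the point x, -y, -z); pixel columns grow to the right and rows downward; lengths in m; the calibration is good to about 2 mm. A picture is of the moment at which its call begins: read the wrist's pose just before it. camera_model takes no time and is no camera call; for the wrist camera it gives the pose at the moment of the call.
- robot.close_job(): hands the job in, once; it reports no verdict.
The state is a dict: "time": time; "q": joint angles; "joint_velocities": joint speeds; "joint_torque": joint torques, N m; "tcp_pos": TCP position; "ee_rot": TCP orientation; "contact_force": force on the tool from outside, world axes, zero at the start; "moment": the same for the moment, N m; "finger_gap": opening from 0.0 (shut) to 1.0 (fully open).
Only numpy, scipy, OpenCV 4.12 (cv2) and the standard library are available. Lean on these libraries where they do the work, as an engineer would, in place of code of your own. Each camera call takes 0.05 s, during which the arm holds its last target. There are 200 camera calls.

## Working session

There is one attempt and no reset: what is moved stays moved. The work goes in short steps, Python scripts to look and compute and a shell command to move; the robot and the scene stay as the last step left them, time stands still between calls to the robot, and variables do not carry over. Pictures are saved under pics/ and viewed, about 8 in all and at most 12, crops included, and the job is handed in when it is done.

```bash
mkdir -p pics; ls; python3 - <<'E'
from station import status,cams
import cv2
print(status.get_obs())
for n in ("scene","top"):
    print(n,cams.camera_model(n)); cv2.imwrite(f"pics/{n}0.png",cams.snapshot(n)[:,:,::-1])
E
```

```text
pics
{'time': 0.0, 'q': array([-4.72618380e+01,  2.05902310e+01,  6.34762002e-01, -2.11540420e-02,
       -7.01346010e+01, -1.65072863e+01]), 'joint_velocities': array([-0.07791377, -0.04000214,  0.04527264, -0.07517735, -0.05020142,
       -0.00236807]), 'joint_torque': array([ 7.18160645e-04, -5.82719135e+01,  2.93056458e+01,  6.99729368e+00,
        6.92753209e-03, -1.71849083e-04]), 'tcp_pos': array([ 0.29813891, -0.6050967 ,  0.24764049]), 'ee_rot': array([[-8.97075840e-01, -4.41875864e-01, -8.11800847e-04],
       [-4.41876595e-01,  8.97074770e-01,  1.39022511e-03],
       [ 1.13939135e-04,  1.60585316e-03, -9.99998704e-01]]), 'contact_force': array([-0.20310295,  0.55410824,  1.03948068]), 'moment': array([ 0.02213086, -0.05565753, -0.02995516]), 'finger_gap': 0.9989056775826447}
scene {'fov_y': 53.43916363898462, 'cx': 323.8465757520047, 'cy': 237.95000768549417, 'extrinsics': array([[-0.62583094,  0.77987305,  0.01156128,  0.33684989],
       [-0.48570505, -0.40127995,  0.7765726 ,  0.15824844],
       [ 0.61026735,  0.48038779,  0.62992168, -1.50043617],
       [ 0.        ,  0.        ,  0.        ,  1.        ]])}
top {'fov_y': 44.8439045068438, 'cx': 309.677285298947, 'cy': 240.75087541762494, 'extrinsics': array([[-0.02482321, -0.99963029, -0.01109457,  0.03742529],
       [ 0.98933596, -0.02615784,  0.14328338, -0.56246882],
       [-0.14352062, -0.0074195 ,  0.98961951, -1.49059895],
       [ 0.        ,  0.        ,  0.        ,  1.        ]])}
```

View pics/top0.png

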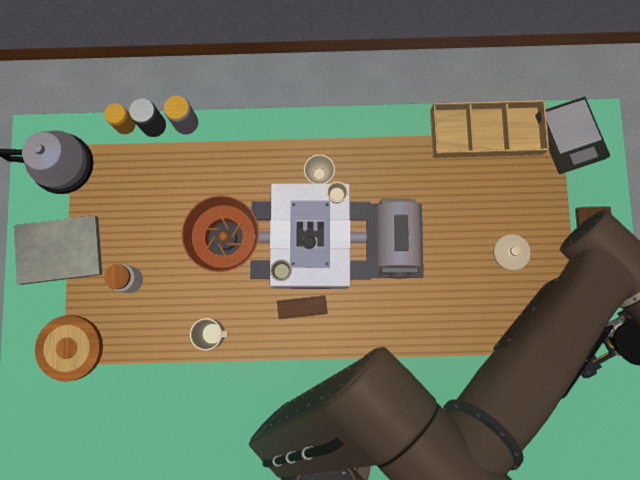

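View pics/scene0.png

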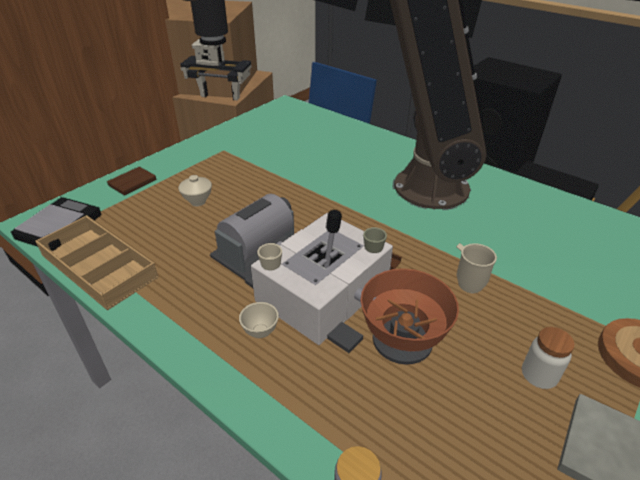

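The pan is on the left (+y), at top px (222,233). The case's top face spans about (271,184) to (350,287), with the knob at (309,241). I'll enlarge that area to get its corners and the gate.

```bash
python3 - <<'E'
import cv2
a=cv2.imread("pics/top0.png")[170:300,240:370]
b=cv2.imread("pics/scene0.png")[200:340,240:400]
a=cv2.resize(a,(598,598),interpolation=cv2.INTER_CUBIC)
cv2.imwrite("pics/topc.png",a)
E
```

```text
(no output)
```

View pics/topc.png

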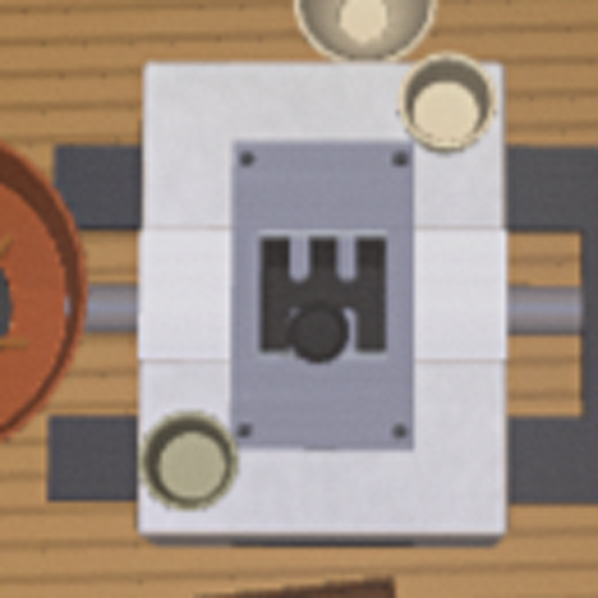

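The top crop (4.6x) gives the case's top corners at (145,63), (504,63), (507,533) and (138,533). The gate opening runs (261,237) to (386,352), and the knob top is at (318,332).

```bash
cat > h.py <<'E'
import numpy as np
from station import status,cams
def ray(n,uv,z,m=None):
    m=m or cams.camera_model(n); f=240/np.tan(np.radians(m["fov_y"]/2)); E=m["extrinsics"]
    d=E[:3,:3].T@np.array([(uv[0]-m["cx"])/f,-(uv[1]-m["cy"])/f,-1]); c=-E[:3,:3].T@E[:3,3]
    return c+d*(z-c[2])/d[2]
def proj(n,p,m=None):
    m=m or cams.camera_model(n); f=240/np.tan(np.radians(m["fov_y"]/2)); q=m["extrinsics"]@np.append(p,1)
    return np.array([m["cx"]-f*q[0]/q[2], m["cy"]+f*q[1]/q[2]])
E
python3 - <<'E'
from h import *
up=lambda u:((u[0]+.5)/4.6-.5+240,(u[1]+.5)/4.6-.5+170)
C=[ray("top",up(u),.115)[:2] for u in [(145,63),(504,63),(507,533),(138,533)]]
G=[ray("top",up(u),.115)[:2] for u in [(261,237),(386,237),(386,352),(260,352)]]
S=[ray("top",up(u),.117)[:2] for u in [(247,159),(400,159),(400,431),(244,431)]]
for Q in (C,G,S):
    Q=np.array(Q);x=(Q[0]+Q[1]-Q[2]-Q[3])/2;y=(Q[0]+Q[3]-Q[1]-Q[2])/2
    print(Q.mean(0),np.linalg.norm(x),np.linalg.norm(y),np.arctan2(x[1],x[0]),np.arctan2(-y[0],y[1]))
for z in (.21,.215):print(ray("top",up((318,332)),z))
# cups, bowl
for u,z in [((190,460),.153),((446,103),.153)]:print(ray("top",up(u),z))
print("bowl",ray("top",(320,169),.05),"scoop",[ray("top",u,.018)for u in [(277,302),(326,297)]],"pan",ray("top",(222,233),.12))
E
```

```text
[0.57021375 0.02142583] 0.2593366357649132 0.19843707736031213 -0.029096887365950935 -0.026569383354582914
[0.5705948  0.02149243] 0.06346915752754964 0.06843096176336849 -0.029173419592190067 -0.026573092001052064
[0.57046487 0.02174855] 0.14990943659018305 0.08412363279938286 -0.030300007600080843 -0.026573324648858605
[0.53631372 0.02398472 0.21      ]
[0.53559743 0.02393887 0.215     ]
[0.47821158 0.09354657 0.153     ]
[ 0.6666558  -0.04715141  0.153     ]
bowl [ 0.75421983 -0.0093508   0.05      ] scoop [array([0.40587042, 0.11325364, 0.018     ]), array([ 0.41571628, -0.01610114,  0.018     ])] pan [0.57715255 0.24140257 0.12      ]
```

The measured sizes match: 259x198 against 262x200. The case centre is (0.570, 0.0215), yaw -0.028, and the lever's shift is about -0.17. The target is the left far slot. I'll move behind the knob with the fingers shut and the tool aligned to the case.

```bash
python3 -m creep '-44.1 48.4 -2 0 0 0.485 1;-44.1 48.4 -2 0 0 0.485 1;-44.1 48.4 -2 0 0 0.485 1;-44.1 48.4 -2 0 0 0.485 1;-44.1 48.4 -2 0 0 0.485 1;-44.1 48.4 -2 0 0 0.485 1;-44.1 48.4 -2 0 0 0.485 1;-44.1 48.4 -2 0 0 0.485 1;-44.1 48.4 -2 0 0 0.485 1;-44.1 48.4 -2 0 0 0.485 1;-44.1 48.4 -2 0 0 0.485 1;-44.1 48.4 -2 0 0 0.485 1'
python3 - <<'E'
from h import *
import cv2
o=status.get_obs();print(o['ee_rot'],o['tcp_pos'],o['time'],o['finger_gap'])
a=cams.snapshot("scene")[:,:,::-1]
cv2.imwrite("pics/s1.png",cv2.resize(a[130:310,220:460],(800,600),interpolation=cv2.INTER_CUBIC))
E
```

```text
time: 1.6
tcp_pos: [0.4803, 0.0256, 0.2682]
ee_rot: [[-1.0, 0.024, -0.001], [0.024, 1.0, -0.0], [0.001, -0.0, -1.0]]
contact_force: [-0.2, -0.9, -0.2]
finger_gap: 0.005
[[-9.99707779e-01  2.41644695e-02 -6.59823108e-04]
 [ 2.41645431e-02  9.99707989e-01 -1.03813804e-04]
 [ 6.57121827e-04 -1.19727791e-04 -9.99999777e-01]] [0.48029444 0.0256458  0.26816236] 1.6 0.004807122412128315
```

View pics/s1.png

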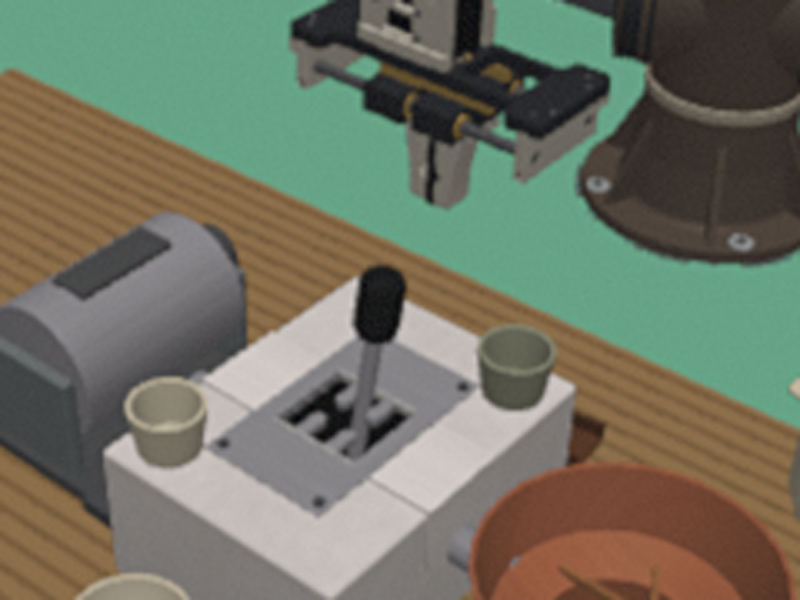

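The shut fingers are above and behind the knob (knob top about px (383,283) in the crop), with the cups and bowl clear. Next I'll lower and push gently to about shift -0.03, which leaves it short of the channel's middle line.

```bash
python3 -m creep '0 -0.3 3.4 0 0 0 1;0 -0.3 6.8 0 0 0 1;-1.5 -0.3 6.8 0 0 0 1;-2.5 -0.3 6.8 0 0 0 1;-3.0 -0.3 6.8 0 0 0 1;-3.5 -0.3 6.8 0 0 0 1;-4.0 -0.3 6.8 0 0 0 1;-4.4 -0.3 6.8 0 0 0 1;-4.8 -0.3 6.8 0 0 0 1;-5.2 -0.3 6.8 0 0 0 1;-5.5 -0.3 6.8 0 0 0 1;-5.5 -0.3 6.8 0 0 0 1'
python3 - <<'E'
from h import *
import cv2
o=status.get_obs();print(o['tcp_pos'],o['contact_force'],o['time'])
a=cams.snapshot("scene")[:,:,::-1]
t=cams.snapshot("top")[:,:,::-1]
cv2.imwrite("pics/s2.png",np.hstack([cv2.resize(a[190:280,290:360],(396,510),interpolation=cv2.INTER_CUBIC),cv2.resize(t[200:280,280:340],(382,510),interpolation=cv2.INTER_CUBIC)]))
c,s=np.cos(-.028),np.sin(-.028);R=np.array([[c,-s,0],[s,c,0],[0,0,1]])
for sh in (-.2,-.17,-.1,-.05,-.03,0):
    d=np.array([np.sin(sh),0,np.cos(sh)]);P=lambda l:np.array([.57,.0215,.012])+R@(d*l)
    print(sh,[proj("scene",P(l)).round(1) for l in (.206,.158,.182)])
E
```

```text
time: 3.15
tcp_pos: [0.5351, 0.0191, 0.2004]
ee_rot: [[-1.0, 0.027, -0.0], [0.027, 1.0, -0.0], [0.0, -0.0, -1.0]]
contact_force: [-1.8, 0.0, 1.4]
finger_gap: 0.002
[0.53507741 0.01911736 0.20039646] [-1.77935986  0.02372905  1.39053579] 3.15
-0.2 [array([335.8, 211. ]), array([332.5, 230.2]), array([334.1, 220.7])]
-0.17 [array([334. , 211.8]), array([331.2, 230.8]), array([332.6, 221.5])]
-0.1 [array([329.8, 214.1]), array([328. , 232.6]), array([328.9, 223.5])]
-0.05 [array([326.7, 215.9]), array([325.7, 234.1]), array([326.2, 225.1])]
-0.03 [array([325.5, 216.7]), array([324.7, 234.7]), array([325.1, 225.9])]
0 [array([323.6, 218. ]), array([323.3, 235.7]), array([323.4, 227. ])]
```

View pics/s2.png

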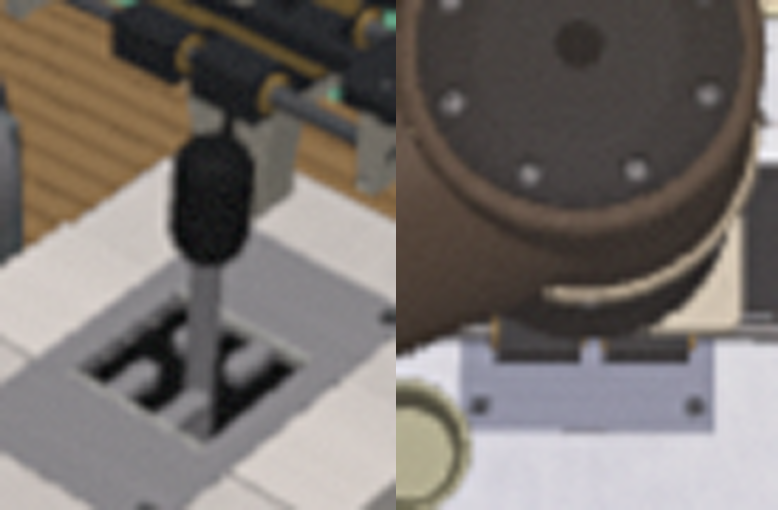

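By image and geometry the shift is about -0.055, with light contact force. I'll push 7 mm more, back off, and go round to the knob's right side.

```bash
python3 -m creep '-0.3 0 0 0 0 0 1;-0.7 0 0 0 0 0 1;-0.7 0 0 0 0 0 1;2 0 0 0 0 0 1;2 -6 0 0 0 0 1;2 -6 0 0 0 0 1;-3.1 -6 0 0 0 0 1;-3.1 -6 0 0 0 0 1'
python3 - <<'E'
from h import *
import cv2
o=status.get_obs();print(o['tcp_pos'],o['contact_force'],o['time'])
a=cams.snapshot("scene")[:,:,::-1]
cv2.imwrite("pics/s3.png",cv2.resize(a[180:290,270:370],(545,600),interpolation=cv2.INTER_CUBIC))
E
```

```text
time: 4.25
tcp_pos: [0.5673, -0.0416, 0.1999]
ee_rot: [[-1.0, 0.028, 0.001], [0.028, 1.0, -0.001], [-0.001, -0.001, -1.0]]
contact_force: [-0.7, 0.5, -0.2]
finger_gap: 0.003
[ 0.56730606 -0.04163228  0.19990629] [-0.72591496  0.47584321 -0.2482392 ] 4.25
```

View pics/s3.png

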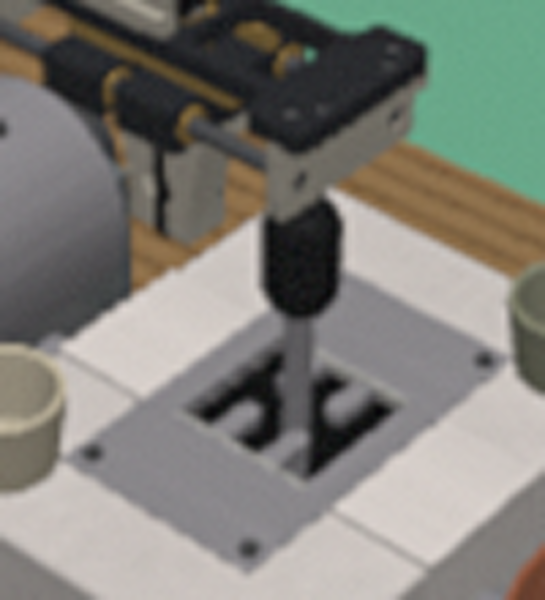

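The knob centre is at scene u≈325, so the shift is about -0.028, inside the teeth's guide range, and the finger is on its right with nothing touching. Now I'll push left slowly.

```bash
python3 -m creep '0 1.5 0 0 0 0 1;0 2.2 0 0 0 0 1;0 2.6 0 0 0 0 1;0 3 0 0 0 0 1;0 3.4 0 0 0 0 1;0 3.8 0 0 0 0 1;0 4.2 0 0 0 0 1;0 4.6 0 0 0 0 1;0 4.6 0 0 0 0 1'
python3 -m creep '0 0.4 0 0 0 0 1;0 0.8 0 0 0 0 1;0 1.2 0 0 0 0 1;0 1.6 0 0 0 0 1;0 1.6 0 0 0 0 1'
python3 - <<'E'
from h import *
import cv2
o=status.get_obs();print(o['tcp_pos'],o['contact_force'],o['time'])
a=cams.snapshot("scene")[:,:,::-1]
cv2.imwrite("pics/s4.png",cv2.resize(a[180:290,270:370],(545,600),interpolation=cv2.INTER_CUBIC))
c,s=np.cos(-.028),np.sin(-.028);R=np.array([[c,-s,0],[s,c,0],[0,0,1]])
for sh in (-.03,0,.03):
  for sw in (.15,.2,.25):
    d=np.array([np.tan(sh),np.tan(sw),1]);d/=np.linalg.norm(d);P=lambda l:np.array([.57,.0215,.012])+R@(d*l)
    print(sh,sw,[((proj("scene",P(l))-[270,180]+.5)*5.45-.5).round(0) for l in (.206,.158,.182)])
E
```

```text
time: 5.42
tcp_pos: [0.5655, 0.0045, 0.2006]
ee_rot: [[-1.0, 0.027, 0.0], [0.027, 1.0, 0.0], [-0.0, 0.0, -1.0]]
contact_force: [0.1, -2.9, 2.4]
finger_gap: 0.007
time: 6.05
tcp_pos: [0.5657, 0.0206, 0.2002]
ee_rot: [[-1.0, 0.027, -0.001], [0.027, 1.0, 0.0], [0.001, 0.0, -1.0]]
contact_force: [-0.3, -3.6, -0.8]
finger_gap: 0.003
[0.56569884 0.02060106 0.20015826] [-0.31737761 -3.55841409 -0.7978641 ] 6.05
-0.03 0.15 [array([366., 239.]), array([346., 329.]), array([356., 284.])]
-0.03 0.2 [array([386., 253.]), array([361., 340.]), array([373., 297.])]
-0.03 0.25 [array([406., 269.]), array([376., 351.]), array([391., 311.])]
0 0.15 [array([356., 246.]), array([338., 334.]), array([347., 291.])]
0 0.2 [array([376., 260.]), array([354., 345.]), array([365., 304.])]
0 0.25 [array([397., 276.]), array([369., 357.]), array([382., 317.])]
0.03 0.15 [array([345., 253.]), array([331., 340.]), array([338., 298.])]
0.03 0.2 [array([366., 268.]), array([346., 351.]), array([356., 310.])]
0.03 0.25 [array([387., 283.]), array([361., 363.]), array([374., 324.])]
```

View pics/s4.png

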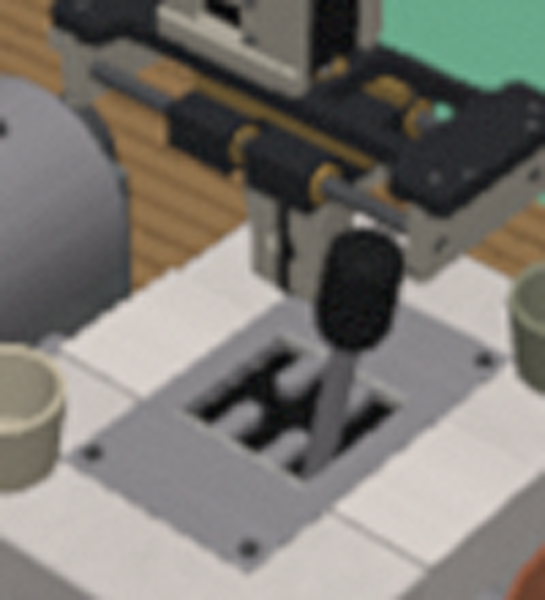

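The lever is now at sway ≈0.17 and shift ≈-0.015, with 3.6 N sliding force. I'll keep going to the side stop, watching the force.

```bash
python3 -m creep '0 0.4 0 0 0 0 1;0 0.8 0 0 0 0 1;0 1.1 0 0 0 0 1;0 1.1 0 0 0 0 1'
python3 -m creep '0 0.15 0 0 0 0 1;0 0.3 0 0 0 0 1;0 0.3 0 0 0 0 1'
python3 -m creep '0 0.1 0 0 0 0 1;0 0.2 0 0 0 0 1;0 0.2 0 0 0 0 1'
```

```text
time: 6.6
tcp_pos: [0.5662, 0.0315, 0.2005]
ee_rot: [[-1.0, 0.027, -0.0], [0.027, 1.0, 0.0], [0.0, 0.0, -1.0]]
contact_force: [-1.2, -1.6, -0.7]
finger_gap: 0.003
time: 6.98
tcp_pos: [0.5663, 0.0343, 0.2006]
ee_rot: [[-1.0, 0.027, -0.0], [0.027, 1.0, 0.0], [0.0, 0.0, -1.0]]
contact_force: [0.2, -3.5, -0.9]
finger_gap: 0.005
time: 7.35
tcp_pos: [0.5663, 0.0363, 0.2006]
ee_rot: [[-1.0, 0.027, -0.0], [0.027, 1.0, -0.0], [0.0, -0.0, -1.0]]
contact_force: [0.2, -3.4, -1.3]
finger_gap: 0.004
```

```bash
python3 - <<'E'
from h import *
import cv2
a=cams.snapshot("scene")[:,:,::-1]
cv2.imwrite("pics/s5.png",cv2.resize(a[180:290,270:370],(545,600),interpolation=cv2.INTER_CUBIC))
E
```

```text
(no output)
```

View pics/s5.png

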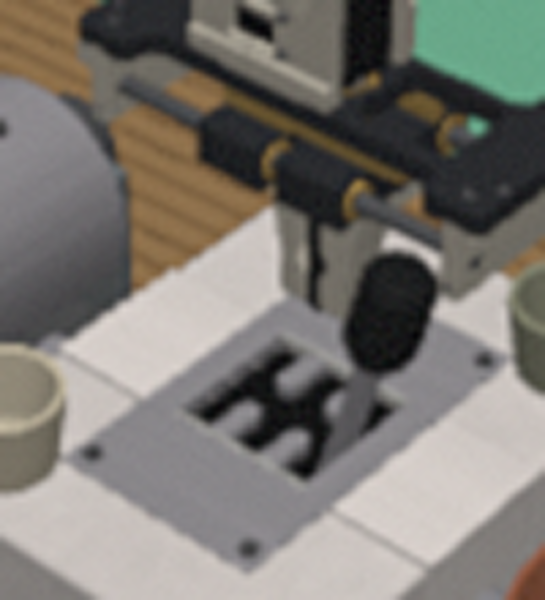

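The lever reads sway ≈0.25 and shift ≈-0.02, so it is in the left column. I'll back off, come behind it, and push forward, lowering slightly so nothing drags the knob upward.

```bash
python3 -m creep '0 -1.5 0 0 0 0 1;4.6 -1.5 0 0 0 0 1;4.6 3 0 0 0 0 1;4.6 3 0.2 0 0 0 1;3.5 3 0.2 0 0 0 1;2.7 3 0.2 0 0 0 1;2.3 3 0.2 0 0 0 1;1.9 3 0.2 0 0 0 1;1.5 3 0.2 0 0 0 1;1.1 3 0.2 0 0 0 1;0.7 3 0.2 0 0 0 1;0.7 3 0.2 0 0 0 1'
python3 -m creep '-0.4 0 0.1 0 0 0 1;-0.8 0 0.1 0 0 0 1;-1.2 0 0.2 0 0 0 1;-1.6 0 0.2 0 0 0 1;-2.0 0 0.3 0 0 0 1;-2.0 0 0.3 0 0 0 1'
python3 - <<'E'
from h import *
import cv2
a=cams.snapshot("scene")[:,:,::-1]
cv2.imwrite("pics/s6.png",cv2.resize(a[180:290,270:370],(545,600),interpolation=cv2.INTER_CUBIC))
c,s=np.cos(-.028),np.sin(-.028);R=np.array([[c,-s,0],[s,c,0],[0,0,1]])
for sh in (.1,.15,.2,.25):
  for sw in (.25,):
    d=np.array([np.tan(sh),np.tan(sw),1]);d/=np.linalg.norm(d);P=lambda l:np.array([.57,.0215,.012])+R@(d*l)
    print(sh,sw,[((proj("scene",P(l))-[270,180]+.5)*5.45-.5).round(0) for l in (.206,.158,.182)])
E
```

```text
time: 8.9
tcp_pos: [0.5604, 0.0664, 0.1985]
ee_rot: [[-1.0, 0.027, -0.0], [0.027, 1.0, -0.0], [0.0, -0.0, -1.0]]
contact_force: [-2.7, -0.5, 1.7]
finger_gap: 0.009
time: 9.65
tcp_pos: [0.5805, 0.0658, 0.1954]
ee_rot: [[-1.0, 0.027, -0.0], [0.027, 1.0, -0.0], [0.0, -0.0, -1.0]]
contact_force: [-3.2, -0.8, 1.9]
finger_gap: 0.003
0.1 0.25 [array([363., 302.]), array([343., 377.]), array([353., 340.])]
0.15 0.25 [array([345., 317.]), array([330., 388.]), array([338., 353.])]
0.2 0.25 [array([327., 333.]), array([317., 400.]), array([322., 367.])]
0.25 0.25 [array([309., 349.]), array([304., 412.]), array([306., 381.])]
```

View pics/s6.png

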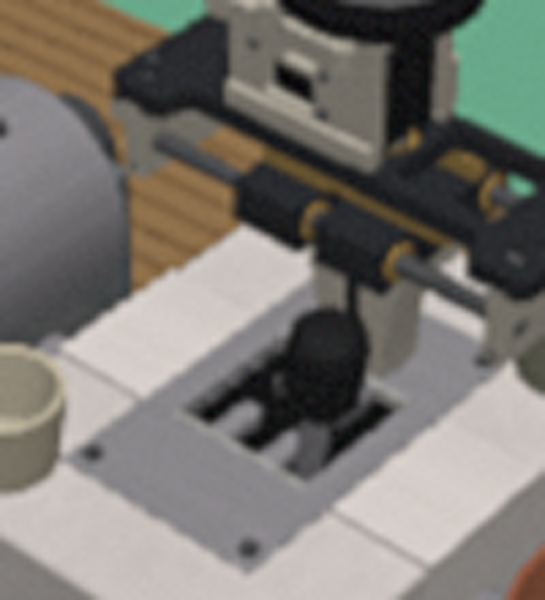

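The knob centre is at (327,362) in the crop, so shift ≈0.185 in the left column. About 12 mm is left to the stop.

```bash
python3 -m creep '-0.3 0 0.1 0 0 0 1;-0.6 0 0.1 0 0 0 1;-0.9 0 0.2 0 0 0 1;-0.9 0 0.2 0 0 0 1'
python3 -m creep '-0.1 0 0 0 0 0 1;-0.2 0 0 0 0 0 1;-0.2 0 0 0 0 0 1'
python3 -m creep '-0.1 0 0 0 0 0 1;-0.2 0 0 0 0 0 1;-0.2 0 0 0 0 0 1'
```

```text
time: 10.2
tcp_pos: [0.5895, 0.0656, 0.1935]
ee_rot: [[-1.0, 0.027, 0.0], [0.027, 1.0, -0.0], [-0.0, -0.0, -1.0]]
contact_force: [-1.8, -0.5, 2.6]
finger_gap: 0.0
time: 10.58
tcp_pos: [0.591, 0.0655, 0.1934]
ee_rot: [[-1.0, 0.027, -0.001], [0.027, 1.0, -0.0], [0.001, -0.0, -1.0]]
contact_force: [-2.6, -1.0, 1.2]
finger_gap: 0.006
time: 10.95
tcp_pos: [0.5927, 0.0654, 0.1932]
ee_rot: [[-1.0, 0.027, -0.001], [0.027, 1.0, -0.0], [0.001, -0.0, -1.0]]
contact_force: [-5.4, -1.8, -0.7]
finger_gap: 0.003
```

```bash
python3 -m creep '-0.1 0 0 0 0 0 1;-0.1 0 0 0 0 0 1'
```

```text
time: 11.2
tcp_pos: [0.5935, 0.0653, 0.1931]
ee_rot: [[-1.0, 0.027, -0.002], [0.027, 1.0, -0.0], [0.002, -0.0, -1.0]]
contact_force: [-4.9, -1.0, -0.5]
finger_gap: 0.003
```

```bash
python3 -m creep '-0.1 0 0 0 0 0 1;-0.1 0 0 0 0 0 1'; python3 -m creep '-0.1 0 0 0 0 0 1;-0.1 0 0 0 0 0 1'
```

```text
time: 11.45
tcp_pos: [0.5943, 0.0652, 0.193]
ee_rot: [[-1.0, 0.028, -0.002], [0.028, 1.0, -0.0], [0.002, -0.0, -1.0]]
contact_force: [-5.6, -0.8, -0.2]
finger_gap: 0.007
time: 11.7
tcp_pos: [0.595, 0.0652, 0.1928]
ee_rot: [[-1.0, 0.028, -0.003], [0.028, 1.0, -0.001], [0.003, -0.001, -1.0]]
contact_force: [-5.9, -1.5, -1.0]
finger_gap: 0.006
```

```bash
python3 - <<'E'
from h import *
import cv2
a=cams.snapshot("scene")[:,:,::-1]
cv2.imwrite("pics/s7.png",cv2.resize(a[180:290,270:370],(545,600),interpolation=cv2.INTER_CUBIC))
E
```

```text
(no output)
```

View pics/s7.png

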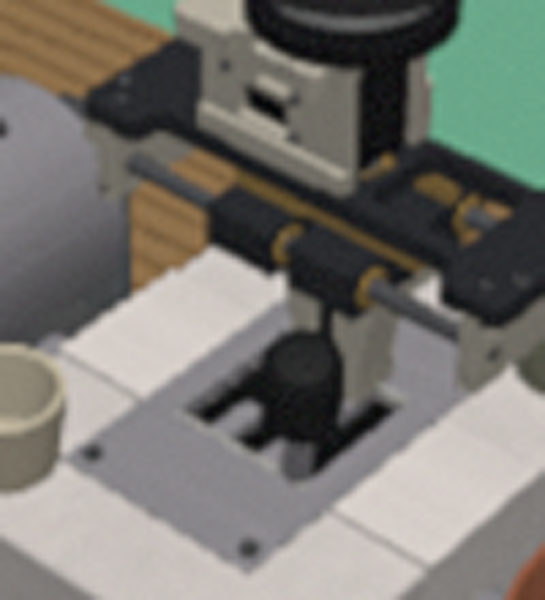

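The knob centre is at (304,383), against (306,381) predicted for shift 0.25, so it looks home. One more small press should confirm the stop, then I'll retreat.

```bash
python3 -m creep '-0.1 0 0 0 0 0 1;-0.25 0 0 0 0 0 1;-0.25 0 0 0 0 0 1'
```

```text
time: 12.12
tcp_pos: [0.5969, 0.065, 0.1925]
ee_rot: [[-1.0, 0.028, -0.004], [0.028, 1.0, -0.001], [0.004, -0.001, -1.0]]
contact_force: [-8.5, -1.8, 0.2]
finger_gap: 0.002
```

The force climbs to 8.5 N, so it is against the stop. I'll back straight off, rise and look.

```bash
python3 -m creep '1 0 0 0 0 0 1;4 0 0 0 0 0 1;8 0 -2 0 0 0 1;8 0 -7 0 0 0 1;8 -6 -12 0 0 0 1;8 -12 -12 0 0 0 1;8 -18 -12 0 0 0 1;8 -24 -12 0 0 0 1;8 -30 -12 0 0 0 1;8 -30 -12 0 0 0 1;8 -30 -12 0 0 0 1'
python3 - <<'E'
from h import *
import cv2
a=cams.snapshot("scene")[:,:,::-1]; t=cams.snapshot("top")[:,:,::-1]
x=cv2.resize(a[180:290,270:370],(400,440),interpolation=cv2.INTER_CUBIC)
y=cv2.resize(t[140:360,170:370],(400,440),interpolation=cv2.INTER_CUBIC)
cv2.imwrite("pics/s8.png",np.hstack([x,y]))
c,s=np.cos(-.028),np.sin(-.028);R=np.array([[c,-s,0],[s,c,0],[0,0,1]])
for sh in (.2,.225,.255):
    d=np.array([np.tan(sh),np.tan(.25),1]);d/=np.linalg.norm(d);P=lambda l:np.array([.57,.0215,.012])+R@(d*l)
    print(sh,[((proj("scene",P(l))-[270,180]+.5)*4-.5).round(0) for l in (.206,.182,.158)],((proj("top",P(.206))-[170,140]+.5)*2-.5).round(0))
E
```

```text
time: 13.5
tcp_pos: [0.5111, -0.2327, 0.314]
ee_rot: [[-1.0, 0.028, 0.002], [0.028, 1.0, -0.0], [-0.002, -0.0, -1.0]]
contact_force: [0.2, -0.1, -0.3]
finger_gap: 0.009
0.2 [array([240., 244.]), array([236., 269.]), array([233., 293.])] [237. 143.]
0.225 [array([233., 250.]), array([231., 274.]), array([228., 298.])] [237. 139.]
0.255 [array([225., 257.]), array([224., 281.]), array([222., 303.])] [238. 134.]
```

View pics/s8.png

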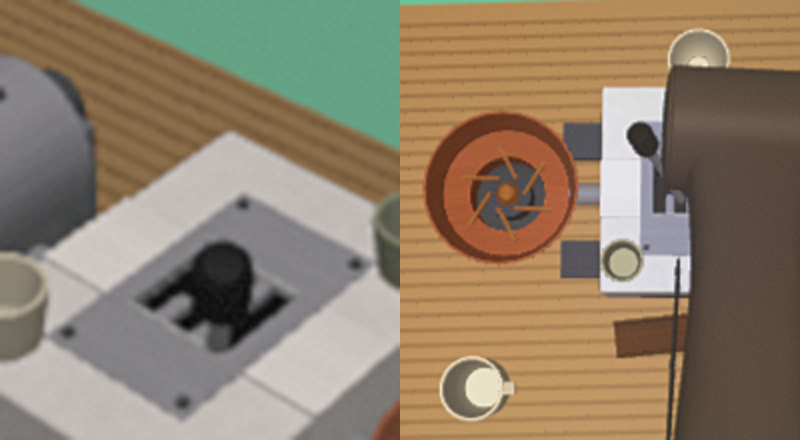

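Both views put the knob top where shift 0.255 predicts: scene (222,260) against (225,257), top (237,134) against (238,134). The ware is unmoved and the robot is clear, so I'm handing in.

```bash
python3 -c "
from station import robot;print(robot.close_job())"
```

```text
the job is handed in; nothing more can be done
None
```

The gear lever is fully home in the far left slot, on the pan's side, and the job is handed in. I used only pushes with shut fingertips: forward into the cross channel, left to the side column, then forward to the stop. It took about 13.5 s.

- **Lever position:** With the arm clear, both cameras put the knob top within a few crop pixels (about 1 image pixel) of where fully home (shift 0.255) predicts. The last press rose steadily to 8.5 N, which fits being against the stop.
- **Path:** By image, the lever was at shift about -0.02 to -0.03 during the sideways push. That is slightly short of the channel's middle line but within reach of the teeth's guiding ends, and no picture showed it in another slot.
- **Knob lift:** I had no direct measurement of this. The final picture showed the knob at the height expected for fully down.
- **Tea ware:** The cups, pitcher, tea bowl and scoop that I could see stood where they began. The arm partly hid the bowl, scoop and the cream cup in the top view. The gaiwan and caddy were outside my last pictures, but the arm only ever passed well above their height.
- **Forces:** Contact readings never exceeded 8.5 N on any axis, and read about zero at the end.

One disagreement: during the sideways push, the fingertips' position implied a sway of 0.21 while the image showed 0.17. I took the fingers to be narrower than I had assumed, and went by the image.

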